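Set the splash lid into the brush washer with its storage lid

TASK

The brush washer's two lids hang together in the drip dock: draw the pair out of the open end by the black wing grip, lower it onto the steel can until the inner lid is seated and the outer lid rests on the rim, then give the outer lid a sixth of a turn to unhook it and lift it off alone. The green inner lid must stay seated flat in the can, because it is the one painters dip through; leave the can and the bottles and tape around it where they stand. Finish still holding the outer lid level in the gripper, a hand's breadth above the can: do not put it down.

Things in the scene. Friction and masses are not known exactly. Their poses are not given: they have to be found in the camera images.
- outer_grip (a point): Centre of the outer lid's black wing grip; axes those of the lid (z up, wing long along y). The wing is 14 mm thick (x), 54 mm long (y) and stands from 10 to 42 mm above the underside of the brim; this point is 27 mm above it. Pinch it from above across the 14 mm. The lid weighs about 0.22 kg, the inner lid hooked under it 0.10 to 0.17 kg.
- outer_lid: Outer (storage) lid, aluminium, origin at the centre of the underside of its brim, z up. Brim 122 mm across, 4 mm thick; crown 104 mm across, its top 7 mm above the origin. A 12 mm deep skirt (104 mm outside, 99 mm inside at its mouth, 97 mm at the top) slips over the can. Seated, the brim's underside rests on the can's rim.
- outer_hooks (a point): Point on the outer lid's axis 11 mm below its origin, at the top face of its three hooks, which stand at 0, 120 and 240 degrees about z, 13 mm wide, 24 to 35 mm from the axis, 4 mm thick. They carry the inner lid by its lugs. With the outer lid down on the rim, the hooks hang 3 mm clear under the seated inner lid's lugs.
- inner_lid: Inner (splash) lid, green ring with a 39 mm brush hole, origin at the centre of its underside, z up. Disc 4 mm thick, 78 mm across, bevelled to 71 mm underneath; a neck 44 mm wide rises to 18 mm. Hooked, its origin hangs 25 mm below the outer lid's. It has nothing to grip and can shift about 2 mm sideways and turn freely in the outer lid.
- inner_lugs (a point): Point on the inner lid's axis 14 mm above its origin, at the underside of its three lugs (13 mm wide, at 0, 120 and 240 degrees about z, reaching 28 mm out). Hooked, the x axes of both lids are nearly in line. With the outer lid turned about 60 degrees from there (45 to 75 will do), either way, the hooks pass between the lugs. No stop, no spring.
- can: Steel brush-washer can, loose, upright, 1.2 to 1.8 kg, origin at the centre of its underside; 90 mm outside, 85 mm inside diameter, 95 mm high, two wire ears folded to its side below 55 mm. A ledge inside, 73 mm above the underside, carries the inner lid: seated, the inner lid's origin lies at that height. Its turn about z does not matter.
- can_rim (a point): Centre of the can's mouth, at rim height, 95 mm above its underside. Seated, the outer lid's origin lies here.
- dock: Grey folded-steel drip dock fixed to the table, 142 x 152 mm, 57 mm high, origin on the table under its middle. Two C-shaped channels along its x axis hold the outer lid's brim, its centre parked at x = 0 to 8 mm; the lids can leave only along -x, the open end. A sill across that end is 9 mm high; the inner lid hangs 21 mm above the table.
- dock_mouth (a point): Middle of the open end of the channels, 46 mm above the table (ledge height); axes those of the dock, -x points out. Over the brim the lips leave 4 mm of height, the side walls 2.5 mm either side. Lips are 55 mm or more from the centre line, tops 57 mm above the table. The brim is clear of them once the lid's centre is 35 mm beyond this point.
- dropper_bottle: Bystander: amber dropper bottle with a black top, 42 mm across, 95 mm high, origin under its centre.
- varnish_jar: Bystander: amber varnish bottle with a cream cap, 52 mm across, 73 mm high, origin under its centre.
- tape_roll: Bystander: roll of black tape lying flat, 53 mm across, 19 mm high, origin under its centre.
Mind the look-alikes: they are no part of the job. Leave any red look-alike of the can alone.

How it is judged:
On the way, in this order (a step that is already met when the one before it is completed fails the run):
1. the pair of lids is out of the dock's channels, still hooked together and held (x of outer_lid in the frame of dock_mouth below -0.03 m and distance between outer_lid and inner_lid below 0.03 m and contact force between the fingers and outer_lid above 0.5 N), for 0.1 s.
2. the inner lid is seated on the can's ledge and the outer lid is down over it with its hooks free of the lugs (z of inner_lid in the frame of can between 0.07 and 0.0755 m and horizontal distance between each of inner_lid, outer_lid and can below 0.006 m and angle between the z axis of inner_lid and the z axis of can, either way round below 0.06 rad and z of outer_lid in the frame of can below 0.0975 m), for 0.2 s.
3. the outer lid is lifted off alone, the inner lid still seated (z of inner_lid in the frame of can between 0.07 and 0.0755 m and horizontal distance between inner_lid and can below 0.006 m and angle between the z axis of inner_lid and the z axis of can, either way round below 0.06 rad and z of outer_lid in the frame of can above 0.115 m), for 0.1 s.
At the end, for the whole second after the job is handed in: Inner lid on the can's ledge (height within 2.5 mm, centre within 6 mm, flat within 0.06 rad); outer lid still, held by the fingers alone, level within 0.25 rad, brim 50 mm or more above the rim, within 100 mm of the can's axis; can upright and within 30 mm of its start (z of inner_lid in the frame of can between 0.07 and 0.0755 m and horizontal distance between inner_lid and can below 0.006 m and angle between the z axis of inner_lid and the z axis of can, either way round below 0.06 rad and height (world z) of outer_lid above 0.145 m and horizontal distance between outer_lid and can below 0.1 m and contact force between the fingers and outer_lid above 0.5 N and contact force between outer_lid and can below 0.1 N and contact force between outer_lid and inner_lid below 0.1 N and contact force between outer_lid and dock below 0.1 N and angle between outer_lid's own z axis and vertical below 0.25 rad and linear speed of outer_lid below 0.03 m/s and angle between can's own z axis and vertical below 0.05 rad and distance of can from where it was at the start of the episode below 0.03 m and linear speed of inner_lid below 0.02 m/s); the arm keeps its last pose, push and grip.
It fails at once if once the two lids have parted, the inner lid is lifted, tilted or lying anywhere but seated in the can (distance between outer_lid and inner_lid above 0.036 m and not (z of inner_lid in the frame of can between 0.07 and 0.0755 m and horizontal distance between inner_lid and can below 0.006 m and angle between the z axis of inner_lid and the z axis of can, either way round below 0.06 rad)).
It fails at once if the can is tipped, or shoved more than 30 mm (angle between can's own z axis and vertical above 0.15 rad or distance of can from where it was at the start of the episode above 0.03 m).
It fails at once if a bottle is knocked or the tape roll moved more than 30 mm (distance of any of dropper_bottle, varnish_jar, tape_roll from where it was at the start of the episode above 0.03 m).
It also fails if it takes over 51 s, if anything falls off the work surface, if the arm or the gripper's body presses on something with over 40 N, if the wrist force passes 120 N, or if a joint passes its speed limit or range.

ROBOT

A 7-joint arm with a two-finger parallel gripper is mounted at the origin on the work surface; the furniture and walls round the work are solid. World frame = base frame: x ahead of the robot, y to its left, z up, the work surface at z = 0. Lengths are in m, angles in rad, forces in N, time in s.
With the tool pointing down it reaches from about 0.4 to 0.875 m from the base axis. Payload 6.5 kg.
Tool frame: the origin (TCP) lies where the fingers leave the gripper's body, on its centre line; the fingertips stand 73 mm ahead of it and the grasp point (between the pads) lies 54 mm ahead of it (r.finger_overhang is the distance from the TCP to the fingertips, in m); z points along the fingers, y is the direction in which the jaws open and shut (so a half turn about z gives the same grasp; the last joint's range is limited). The gripper opens to 85 mm and grips with 20 to 120 N. Pads are 22 mm wide; open, the fingers measure 114 mm over their backs; the gripper's body (76 mm by 85 mm) begins 54 mm behind the grasp point. The pads swing forward as they close: fully open they stand 13 mm farther back than shut.
Start: joints at [1.149, 0.536, -0.004, 1.538, 0.003, 1.067, -0.071], TCP at [0.226, -0.609, 0.304] pointing down, gripper open.
Joint ranges: [-2.7, 2.7], [-0.37, 2.16], [-1.27, 1.26], [0.24, 2.4], [-1.31, 4.45], [0.19, 1.91], [-2.76, 2.76]. Speed limits (rad/s): [2.39, 2.39, 3.14, 3.14, 3.14, 3.14, 3.14].

INTERFACE

Orientations are given as a unit quaternion [w, x, y, z].
In Python, from plant import telemetry, read_camera, camera_info, r gives the robot as it stands.
- The arm moves only by the tool send_rows, never from a script. Its argument "moves" is a list of rows, each a list of 6 numbers: the shift along the tool's x, y, z in cm, then the turn, a rotation vector about the tool's x, y, z in degrees. In form: [[dx, dy, dz, rx, ry, rz], ...]. A call has 1 to 5 rows; each row is the pose to reach, as a shift and turn from the pose measured when the call began, along the tool's axes at that moment; what a row does not reach only later rows make up. A row lasts 1/10 s, in which the tool goes at most 50 mm and 8.59 degrees, less where a joint would pass 70% of its speed; a pose out of reach is approached as far as the arm can. A call with a gripper value outside its range is refused whole. "fingers" is the opening in per cent of the stroke, from 0 (shut) to 100 (fully open), set as the call begins (left out, the last holds). The fingers move at their own pace and stop on an object; "squeeze" is the grip in N (left out, the last holds). Time passes only in rows, so rows that repeat a pose let the fingers close. It gives the time, the measured TCP pose, the force and the opening at its end, in the units of the state.
- telemetry.observe(): the state, without advancing time (a new reading comes with each control period).
- read_camera(name): name is "scene" or "top" or "wrist"; returns (picture, depth): 480x640x3 uint8, red, green, blue; 480x640 float32, m along the optical axis (not along the pixel's ray), 0 where there is no reading.
- camera_info(name): a dict with "fx", "fy", "cx", "cy" (pixels), "R" (3x3) and "t" (3): a world point X has camera coordinates R X + t. Camera axes: x right, y down, z forward; pixel columns grow to the right and rows downward; lengths in m; the calibration is good to about 2 mm. A picture is of the moment at which its call begins: read the wrist's pose just before it. camera_info takes no time and is no camera call; for the wrist camera it gives the pose at the moment of the call.
- r.sign_off(): hands the job in, once; it reports no verdict.
The state is a dict: "time_s": time; "q": joint angles; "qvel": joint speeds; "joint_torque": joint torques, N m; "tcp_pos": TCP position; "orientation": TCP orientation; "ft_force": force on the tool from outside, world axes, zero at the start; "ft_torque": the same for the moment, N m; "opening": finger opening in m.
Only numpy, scipy, OpenCV 4.12 (cv2) and the standard library are available. Lean on these libraries where they do the work, as an engineer would, in place of code of your own. Each camera call takes 0.05 s, during which the arm holds its last target.

## Working session

There is one attempt and no reset: what is moved stays moved. The work goes in short steps, Python scripts to look and compute and a tool call to move; the robot and the scene stay as the last step left them, time stands still between calls to the robot, and variables do not carry over. Pictures are saved under pics/ and viewed, and the job is handed in when it is done.

Besides the shell and the picture viewer there is one more tool, called after "Call:" by a JSON object that holds its "method" and its "body". send_rows: Moves the arm, as the interface text tells. Its arguments: {"type":"object","properties":{"moves":{"type":"array","items":{"type":"array","items":{"type":"number"}}},"fingers":{"type":"number"},"squeeze":{"type":"number"}},"required":["moves"]}

```bash
mkdir -p pics; ls
python3 - <<'E'
from plant import telemetry, read_camera, camera_info, r
import cv2,numpy as np
s=telemetry.observe(); print(s)
for n in ["scene","top","wrist"]:
    ci=camera_info(n); p,d=read_camera(n)
    cv2.imwrite(f"pics/{n}0.png",p[:,:,::-1]); np.savez(f"pics/{n}0.npz",p=p,d=d,**ci)
    print(n,ci,d.min(),d.max(),(d==0).mean())
E
```

```text
pics
{'time_s': 0.0, 'q': array([ 1.1488331 ,  0.5371838 , -0.00444403,  1.538875  ,  0.00262472,
        1.06730389, -0.07122409]), 'qvel': array([ 0.00159037,  0.00067554,  0.00074826, -0.00041846, -0.0017964 ,
        0.00127337, -0.00020453]), 'joint_torque': array([ 5.24311781e-04, -5.83412647e+01,  1.04895148e+00, -2.59106344e+01,
        1.23653503e-02,  9.53844778e-03, -8.69966872e-07]), 'tcp_pos': array([ 0.22621   , -0.60882385,  0.30300078]), 'orientation': array([-8.52099925e-04,  9.84214654e-01,  1.76976655e-01, -2.28493005e-04]), 'ft_force': array([0.27314671, 0.11031193, 0.2497495 ]), 'ft_torque': array([-0.01736492,  0.02259989, -0.00035016]), 'opening': 0.08502291070819455}
scene {'fx': 570.1108101238303, 'fy': 570.1108101238303, 'cx': 316.3973016698436, 'cy': 241.56739978562615, 'R': array([[ 0.68835597, -0.72530762,  0.00974276],
       [-0.33457891, -0.32939336, -0.88292523],
       [ 0.6436016 ,  0.60450713, -0.46941252]]), 't': array([-0.39007042,  0.25447497,  0.58624848])} 0.0 2.3511715 0.003912760416666667
top {'fx': 558.2440648753521, 'fy': 558.2440648753521, 'cx': 321.0962862285765, 'cy': 243.0729276479923, 'R': array([[ 0.01092327, -0.9997658 , -0.01868249],
       [-0.99722685, -0.00951623, -0.07381095],
       [ 0.07361588,  0.01943694, -0.99709724]]), 't': array([-0.00222389,  0.58803046,  0.9166011 ])} 0.0 1.8272622 0.004186197916666667
wrist {'fx': 340.4358475177262, 'fy': 340.4358475177262, 'cx': 308.84316227511727, 'cy': 239.40985952588477, 'R': array([[ 0.34894288, -0.93714229, -0.00178857],
       [-0.89173514, -0.33262131,  0.30687376],
       [-0.2881793 , -0.10548649, -0.95174855]]), 't': array([-0.64868256, -0.04018157,  0.38011614])} 0.0 1.5887172 0.003984375
```

View pics/scene0.png

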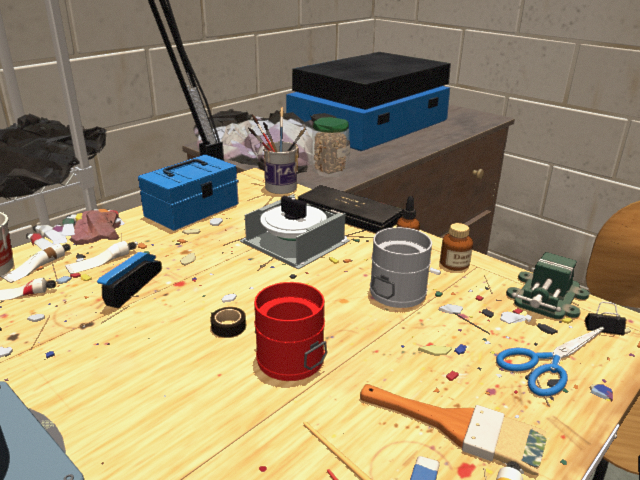

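View pics/top0.png

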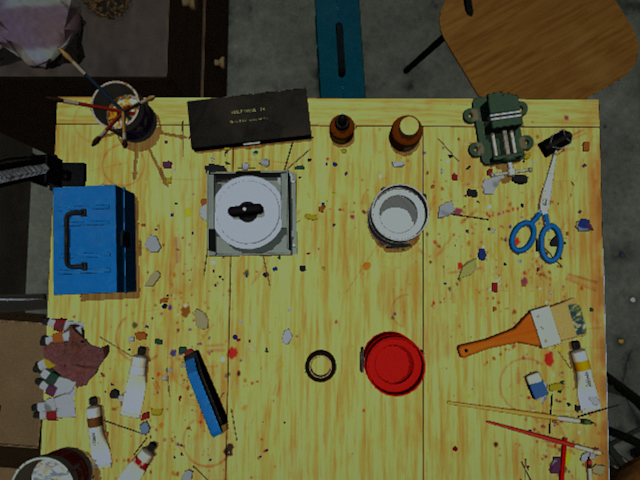

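View pics/wrist0.png

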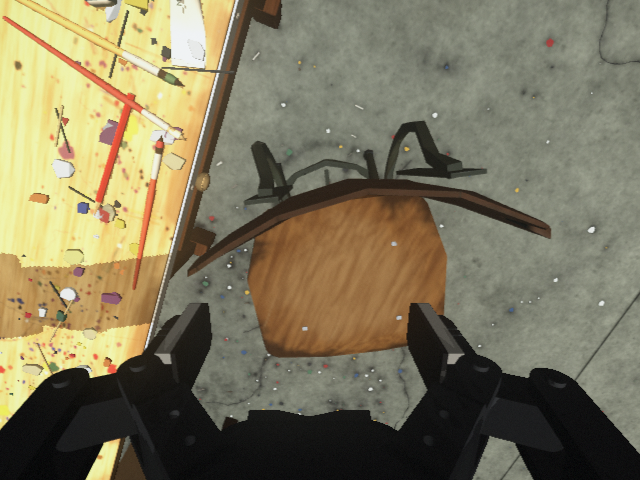

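Run:
```python
import cv2,numpy as np
a=cv2.imread("pics/scene0.png")[185:270,230:360]; a=cv2.resize(a,None,fx=6,fy=6,interpolation=cv2.INTER_CUBIC)
b=cv2.imread("pics/top0.png")[160:265,195:310]; b=cv2.convertScaleAbs(b,alpha=1.6); b=cv2.resize(b,None,fx=5,fy=5,interpolation=cv2.INTER_CUBIC)
cv2.imwrite("pics/c1.png",a);cv2.imwrite("pics/c2.png",b)
```

```text
(no output)
```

View pics/c1.png

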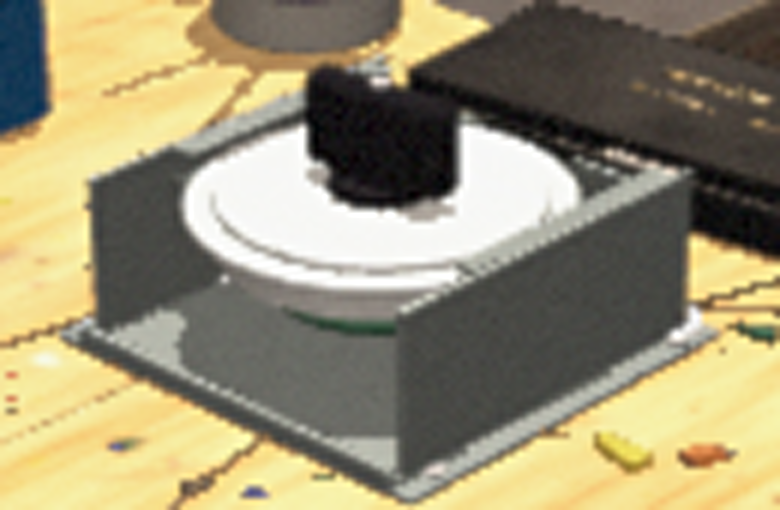

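View pics/c2.png

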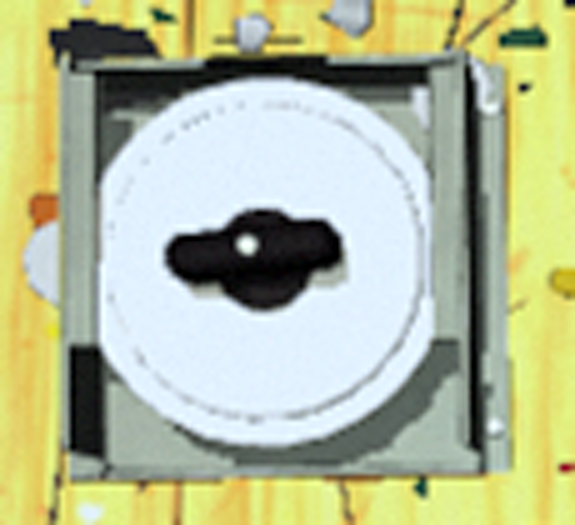

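```bash
cat > h.py <<'E'
import numpy as np,cv2
from scipy.optimize import least_squares
def cloud(d,ci):
    v,u=np.mgrid[0:480,0:640]
    pc=np.stack([(u-ci['cx'])/ci['fx']*d,(v-ci['cy'])/ci['fy']*d,d],-1)
    X=(pc-ci['t'])@ci['R']
    X[d==0]=np.nan
    return X
def circ(P):
    f=lambda p:np.hypot(P[:,0]-p[0],P[:,1]-p[1])-p[2]
    c=P.mean(0); s=least_squares(f,[c[0],c[1],.05],loss='soft_l1',f_scale=.001)
    return s.x, np.std(s.fun)
def ray(u,v,z,ci):
    d=np.stack([(np.asarray(u,float)-ci['cx'])/ci['fx'],(np.asarray(v,float)-ci['cy'])/ci['fy'],np.ones_like(np.asarray(u,float))],-1)@ci['R']
    o=-ci['R'].T@ci['t']; k=(z-o[2])/d[...,2]
    return o+d*k[...,None]
E
python3 - <<'E'
from h import *
for n in ["top","scene"]:
    z=np.load(f"pics/{n}0.npz"); X=cloud(z['d'],z); p=z['p'].astype(int); np.set_printoptions(precision=4,suppress=True)
    def box(u0,u1,v0,v1):
        m=np.zeros((480,640),bool); m[v0:v1,u0:u1]=1; return m
    if n=="top": can,dock=box(360,435,175,255),box(195,310,160,265)
    else: can,dock=box(360,440,222,312),box(235,355,190,268)
    m=can&(X[...,2]>.085)&(X[...,2]<.105); P=X[m]
    print(n,"can rim pts",m.sum(),np.median(P[:,2]),P.min(0),P.max(0))
    c=circ(P); print("circ mean",c)
    for lo,hi in [(0.12,.13)]: pass
    hist=np.histogram(X[dock][:,2],bins=np.arange(-.01,.11,.005)); print(hist[0]);
    # lid brim/crown
    bright=(p.min(-1)>(120 if n=="top" else 200))
    m=dock&(X[...,2]>.044)&(X[...,2]<.062)&bright; P=X[m]; print("lid",m.sum(),np.median(P[:,2]),P.min(0),P.max(0))
    hull=cv2.convexHull(np.argwhere(m)[:,::-1].astype(np.int32))[:,0]
    Pb=ray(hull[:,0],hull[:,1],.05,z); print("lid circ",circ(Pb))
    m=dock&(p.max(-1)<60)&(X[...,2]>.075); P=X[m]; print("wing",m.sum(),P.mean(0),np.median(P[:,2]),P.max(0),P.min(0)); 
    r=cv2.minAreaRect((P[:,:2]*1000).astype(np.float32)); print(r)
    e=np.linalg.eigh(np.cov(P[:,:2].T)); print(e[1][:,1],np.degrees(np.arctan2(*e[1][:,1][::-1])))
    m=dock&(X[...,2]>.053)&(X[...,2]<.062)&~bright&(p.max(-1)>40); P=X[m]; print("lips",P.min(0),P.max(0),np.median(P[:,2]))
E
```

```text
top can rim pts 417 0.09518645969162771 [ 0.5867 -0.1647  0.0851] [ 0.6762 -0.0746  0.0998]
circ mean (array([ 0.6312, -0.119 ,  0.0434]), np.float64(0.000837553476457534))
[   1  974 4329  882   95   75   45   75   73   76   74  448 2713 1659
  144   16   20   15   37  230   35    0    0]
lid 3355 0.05345924449465558 [0.5765 0.0688 0.0456] [0.6959 0.1786 0.0593]
lid circ (array([0.6362, 0.1242, 0.0598]), np.float64(0.0006794465099235522))
wing 296 [0.6345 0.1224 0.0872] 0.08771452749564314 [0.6443 0.1502 0.0934] [0.6259 0.0962 0.0762]
((635.2202758789062, 123.31922149658203), (14.21326732635498, 54.38750457763672), 7.366887092590332)
[-0.1285  0.9917] 97.38327771198797
lips [0.5723 0.0564 0.053 ] [0.704  0.1915 0.0619] 0.05777851863353167
scene can rim pts 842 0.0913613370712609 [ 0.5847 -0.1644  0.085 ] [ 0.678  -0.0735  0.0979]
circ mean (array([ 0.6309, -0.1193,  0.0436]), np.float64(0.0012237801673314406))
[   0  308 3550  605  234  207  299 1055  178  227  211  312 1106  556
   64   67   64   62   68  109    5    0    0]
lid 932 0.05381682712798232 [0.575  0.0677 0.049 ] [0.6961 0.1811 0.0584]
lid circ (array([0.6361, 0.1252, 0.0598]), np.float64(0.0009962102758645406))
wing 215 [0.6309 0.1187 0.0831] 0.08360264157595274 [0.6421 0.1474 0.0901] [0.6246 0.0942 0.0751]
((633.50927734375, 121.30741119384766), (14.404052734375, 53.486785888671875), 7.488812446594238)
[-0.1815  0.9834] 100.45740046313037
lips [0.5718 0.0545 0.053 ] [0.7055 0.1928 0.0614] 0.05716997430340809
```

Run:
```python
from h import *
np.set_printoptions(precision=4,suppress=True)
z=np.load("pics/top0.npz"); X=cloud(z['d'],z); p=z['p'].astype(int)
m=np.zeros((480,640),bool); m[160:265,195:310]=1
m&=(X[...,2]>.0545)&(X[...,2]<.062)
P=X[m]
for s in (1,-1):
    Q=P[(s*(P[:,1]-.1235)>.058)]
    # outermost y per x-bin
    xs=[];yo=[];yi=[]
    for x in np.arange(.575,.70,.004):
        b=Q[abs(Q[:,0]-x)<.002]
        if len(b)>2: xs.append(x);yo.append((b[:,1]*s).max()*s);yi.append((b[:,1]*s).min()*s)
    xs=np.array(xs);f=np.polyfit(xs,yo,1);g=np.polyfit(xs,yi,1);h=np.polyfit(Q[:,0],Q[:,1],1)
    print(s,len(Q),'outer slope deg',np.degrees(np.arctan(f[0])),np.polyval(f,.635),'inner',np.degrees(np.arctan(g[0])),np.polyval(g,.635),'all',np.degrees(np.arctan(h[0])),Q.min(0),Q.max(0))
# base outline: low stuff grey
p2=z['p'][160:265,195:310]; hsv=cv2.cvtColor(p2,cv2.COLOR_RGB2HSV); mm=(hsv[...,1]<60).astype(np.uint8)
k,l,st,c=cv2.connectedComponentsWithStats(mm); i=1+np.argmax(st[1:,4]); mm=cv2.morphologyEx((l==i).astype(np.uint8),cv2.MORPH_OPEN,np.ones((5,5)))
a=np.argwhere(mm)[:,::-1]; 
print(cv2.minAreaRect(a.astype(np.int32)),st[i])
```

```text
1 355 outer slope deg 1.653619202729032 0.18965119464844274 inner -0.8911229233502954 0.18315989588648796 all 0.45627988320216745 [0.5723 0.1815 0.0546] [0.7018 0.1915 0.0619]
-1 327 outer slope deg 1.2853255854630974 0.05726043494041365 inner 3.3375232168709186 0.06290476213509566 all 1.5725648145318112 [0.5768 0.055  0.0548] [0.704  0.0655 0.0618]
((56.5, 50.0), (90.0, 89.0), 90.0) [  11    5   91   91 7320]
```

```bash
cat > mv.py <<'E'
import sys,numpy as np
from scipy.spatial.transform import Rotation as Ro
from plant import telemetry
def delta(pos,yaw_y_deg):
    s=telemetry.observe(); w,x,y,z=s['orientation']; R0=Ro.from_quat([x,y,z,w])
    a=np.radians(yaw_y_deg); ty=np.array([np.cos(a),np.sin(a),0]); tz=np.array([0,0,-1.]); tx=np.cross(ty,tz)
    R1=Ro.from_matrix(np.stack([tx,ty,tz],1))
    d=R0.inv().apply(np.array(pos)-s['tcp_pos'])*100; rv=np.degrees((R0.inv()*R1).as_rotvec())
    return d,rv,s
if __name__=="__main__":
    np.set_printoptions(precision=3,suppress=True)
    v=[float(t) for t in sys.argv[1:]]
    d,rv,s=delta(v[:3],v[3]); ym=s and Ro.from_quat(np.roll(s['orientation'],-1)).as_matrix()
    print("delta cm",d,"deg",rv); print("t",s['time_s'],"tcp",s['tcp_pos'],"yaw_y",np.degrees(np.arctan2(ym[1,1],ym[0,1])),"tilt",ym[:2,2],"F",s['ft_force'],"T",s['ft_torque'],"op",s['opening'])
E
python3 mv.py 0.59 0.10 0.28 7.4
python3 - <<'E'
import numpy as np
z=np.load("pics/wrist0.npz"); print(-z['R'].T@z['t'])
E
```

```text
delta cm [ 58.793 -53.78    2.382] deg [ -0.07   -0.044 -77.013]
t 0.15 tcp [ 0.226 -0.609  0.303] yaw_y -69.61311746444068 tilt [-0.001  0.001] F [ 0.394 -1.221 -0.326] T [-0.045 -0.052  0.014] op 0.08528164511659388
[ 0.30006345 -0.58117599  0.37294544]
```

Call:
{"method": "send_rows", "body": {"moves": [[3.7,-3.4,0.15,0,0,-5],[7.4,-6.8,0.3,0,0,-10],[11.1,-10.2,0.45,0,0,-15],[14.7,-13.5,0.6,0,0,-20],[18.4,-16.9,0.7,0,0,-25]], "fingers": 100}}

```text
time_s: 0.65
tcp_pos: [0.3402, -0.3847, 0.2963]
orientation: [-0.001, 0.922, 0.387, -0.0]
ft_force: [1.5, -0.4, 0.9]
opening: 0.0854
```

```bash
python3 mv.py 0.635 0.1235 0.28 7.4
```

```text
delta cm [ 56.93  -14.499   1.668] deg [ -0.066  -0.057 -51.811]
t 0.65 tcp [ 0.34  -0.385  0.296] yaw_y -44.41147145056451 tilt [-0.001  0.001] F [ 1.539 -0.399  0.919] T [ 0.024 -0.053 -0.024] op 0.08535491577122996
```

Call:
{"method": "send_rows", "body": {"moves": [[4.7,-1.2,0.1,0,0,-4.5],[9.4,-2.4,0.3,0,0,-9],[14.2,-3.6,0.4,0,0,-13.5],[19,-4.8,0.6,0,0,-18],[23.7,-6.0,0.7,0,0,-22]]}}

```text
time_s: 1.15
tcp_pos: [0.4637, -0.1715, 0.2894]
orientation: [-0.001, 0.83, 0.557, 0.0]
ft_force: [1.6, -0.3, -0.2]
opening: 0.0852
```

```bash
python3 mv.py 0.635 0.1235 0.28 7.4
```

```text
delta cm [33.788  4.687  0.961] deg [ -0.047  -0.057 -29.642]
t 1.15 tcp [ 0.464 -0.172  0.289] yaw_y -22.241511170391217 tilt [-0.001  0.001] F [ 1.552 -0.31  -0.236] T [ 0.039 -0.044  0.002] op 0.08521366919747714
```

Call:
{"method": "send_rows", "body": {"moves": [[4.7,0.7,0.1,0,0,-6],[9.4,1.3,0.3,0,0,-12],[14.2,2.0,0.4,0,0,-18],[19,2.7,0.5,0,0,-24],[23.7,3.3,0.7,0,0,-29.6]]}}

```text
time_s: 1.65
tcp_pos: [0.5848, 0.0371, 0.2825]
orientation: [-0.001, 0.659, 0.752, 0.0]
ft_force: [0.8, -1.2, 0.6]
opening: 0.0853
```

```bash
python3 mv.py 0.635 0.1235 0.28 7.4
```

```text
delta cm [7.906 6.12  0.252] deg [-0.023 -0.058  0.183]
t 1.65 tcp [0.585 0.037 0.282] yaw_y 7.583141657901497 tilt [-0.001  0.001] F [ 0.77  -1.248  0.607] T [-0.07  -0.037  0.003] op 0.08530966393258363
```

Call:
{"method": "send_rows", "body": {"moves": [[2.7,2,0.1,0,0,0],[5.3,4.1,0.2,0,0,0],[7.9,6.1,0.25,0,0,0.2],[7.9,6.1,0.25,0,0,0.2],[7.9,6.1,0.25,0,0,0.2]]}}

```text
time_s: 2.15
tcp_pos: [0.6345, 0.124, 0.2794]
orientation: [-0.001, 0.66, 0.752, -0.0]
ft_force: [0.2, -0.3, -0.5]
opening: 0.0855
```

Run:
```python
from plant import telemetry, read_camera, camera_info, r
import cv2,numpy as np
s=telemetry.observe(); print(s['tcp_pos'])
n="wrist"
ci=camera_info(n); p,d=read_camera(n)
cv2.imwrite(f"pics/{n}1.png",p[:,:,::-1]); np.savez(f"pics/{n}1.npz",p=p,d=d,**ci)
```

```text
[0.63450707 0.12395085 0.27940646]
```

View pics/wrist1.png

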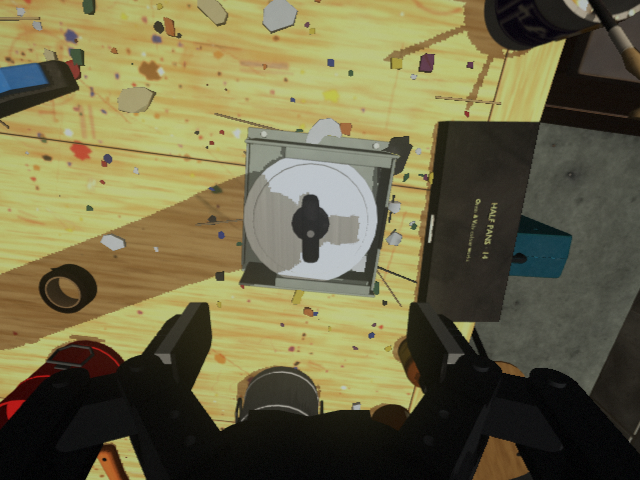

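```bash
python3 - <<'E'
from h import *
np.set_printoptions(precision=4,suppress=True)
z=np.load("pics/wrist1.npz"); X=cloud(z['d'],z); p=z['p'].astype(int)
m=np.zeros((480,640),bool); m[185:275,285:340]=1
m&=(X[...,2]>.08)&(X[...,2]<.095); P=X[m]; print(len(P),np.median(P[:,2]))
print(cv2.minAreaRect((P[:,:2]*1000).astype(np.float32)),P.mean(0))
m=np.zeros((480,640),bool); m[120:300,225:405]=1
Q=X[m&(X[...,2]>.053)&(X[...,2]<.063)]
L=X[m&(X[...,2]>.044)&(X[...,2]<.056)&(p.min(-1)>110)]
h=cv2.convexHull((L[:,:2]*1e4).astype(np.int32))[:,0]/1e4; print('lid hull circ',circ(h),np.median(L[:,2]))
for s in (1,-1):
    q=Q[(s*(Q[:,1]-.1235)>.058)]
    xs=[];yo=[]
    for x in np.arange(.575,.70,.004):
        b=q[abs(q[:,0]-x)<.002]
        if len(b)>2: xs.append(x);yo.append((b[:,1]*s).max()*s)
    f=np.polyfit(xs,yo,1);print(s,len(q),np.degrees(np.arctan(f[0])),np.polyval(f,.635),q.min(0),q.max(0),np.median(q[:,2]))
E
python3 mv.py 0.635 0.1235 0.132 7.4
```

```text
1051 0.08704592073237336
((635.3848266601562, 124.66275787353516), (13.3549222946167, 53.85523986816406), 7.256943225860596) [0.635  0.1264 0.0867]
lid hull circ (array([0.6535, 0.1245, 0.0783]), np.float64(0.009615720993878906)) 0.052519945954084594
1 1494 1.719094802453919 0.19072859429622954 [0.5727 0.1815 0.0531] [0.7015 0.1926 0.0593] 0.05677604431660066
-1 786 1.5759090166681446 0.05820441679498679 [0.5763 0.0563 0.0532] [0.7054 0.0655 0.0585] 0.056768883637406994
delta cm [ 0.082  0.085 14.752] deg [-0.087 -0.005 -0.033]
t 2.2 tcp [0.634 0.123 0.28 ] yaw_y 7.367392719342166 tilt [-0.002 -0.   ] F [-0.484 -0.701  0.267] T [-0.017 -0.065 -0.026] op 0.08551514472966522
```

Call:
{"method": "send_rows", "body": {"moves": [[0.1,0.1,4,0,0,0],[0.1,0.1,8,0,0,0],[0.1,0.1,11.5,0,0,0],[0.1,0.1,14,0,0,0],[0.1,0.1,14.7,0,0,0]], "fingers": 50}}

```text
time_s: 2.7
tcp_pos: [0.6331, 0.1211, 0.1295]
orientation: [-0.002, 0.661, 0.75, -0.003]
ft_force: [0.2, -0.1, -0.0]
opening: 0.0426
```

```bash
python3 mv.py 0.6353 0.124 0.132 7.4
```

```text
delta cm [ 0.258  0.25  -0.255] deg [-0.406  0.095 -0.138]
t 2.7 tcp [0.633 0.121 0.129] yaw_y 7.261677118756656 tilt [-0.007 -0.003] F [ 0.207 -0.14  -0.003] T [-0.017  0.062  0.025] op 0.04258309426836024
```

Settle at the corrected pose, then close.

Call:
{"method": "send_rows", "body": {"moves": [[0.2,0.2,-0.2,-0.3,0,0],[0.25,0.25,-0.25,-0.4,0,0],[0.25,0.25,-0.25,-0.4,0,0]]}}

```text
time_s: 3.0
tcp_pos: [0.6364, 0.1241, 0.1339]
orientation: [0.002, 0.661, 0.75, 0.001]
ft_force: [0.2, 0.5, -1.0]
opening: 0.0426
```

```bash
python3 mv.py 0.6353 0.124 0.132 7.4
```

```text
delta cm [ 0.005 -0.114  0.19 ] deg [ 0.177  0.08  -0.156]
t 3.0 tcp [0.636 0.124 0.134] yaw_y 7.244180016974905 tilt [ 0.003 -0.001] F [ 0.239  0.491 -0.97 ] T [ 0.051 -0.004 -0.043] op 0.04260098175442964
```

Call:
{"method": "send_rows", "body": {"moves": [[0,-0.1,0.1,0,0,0],[0,-0.1,0.2,0,0,0],[0,-0.1,0.2,0,0,0],[0,-0.1,0.2,0,0,0],[0,-0.1,0.2,0,0,0]], "fingers": 0, "squeeze": 60}}

```text
time_s: 3.5
tcp_pos: [0.636, 0.1241, 0.1331]
orientation: [0.002, 0.661, 0.75, 0.001]
ft_force: [-0.7, -0.9, 6.2]
opening: 0.0131
```

```bash
python3 mv.py 0.6353 0.124 0.132 7.4
python3 - <<'E'
from plant import read_camera, camera_info
import cv2,numpy as np
p,d=read_camera("scene")
cv2.imwrite("pics/s2.png",cv2.resize(p[130:300,200:400,::-1],None,fx=3.5,fy=3.5))
E
```

```text
delta cm [-0.004 -0.071  0.111] deg [ 0.264  0.087 -0.152]
t 3.5 tcp [0.636 0.124 0.133] yaw_y 7.248027237693991 tilt [ 0.005 -0.001] F [-0.677 -0.919  6.173] T [-0.113  0.269  0.017] op 0.013061001937122025
```

View pics/s2.png

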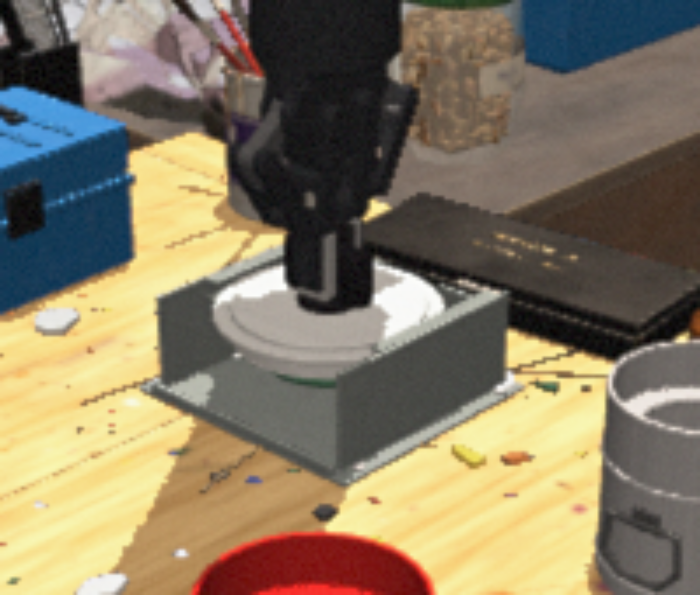

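Call:
{"method": "send_rows", "body": {"moves": [[0,0,-0.1,0,0,0],[0,0,-0.2,0,0,0],[0,0,-0.2,0,0,0]]}}

```text
time_s: 3.85
tcp_pos: [0.6357, 0.124, 0.1348]
orientation: [0.002, 0.661, 0.75, 0.001]
ft_force: [-0.3, 0.2, -3.5]
opening: 0.0132
```

```bash
python3 mv.py 0.525 0.1211 0.135 7.2
```

```text
delta cm [  1.109 -11.013  -0.065] deg [0.221 0.092 0.047]
t 3.85 tcp [0.636 0.124 0.135] yaw_y 7.247139034850754 tilt [ 0.004 -0.001] F [-0.286  0.154 -3.488] T [0.026 0.015 0.044] op 0.013185811377500021
```

Call:
{"method": "send_rows", "body": {"moves": [[0.15,-1.5,0,0,0,0],[0.3,-3,0,0,0,0],[0.45,-4.5,0,0,0,0],[0.6,-6,0,0,0,0],[0.6,-6,0,0,0,0]]}}

```text
time_s: 4.35
tcp_pos: [0.5731, 0.1223, 0.134]
orientation: [0.001, 0.661, 0.751, -0.001]
ft_force: [-0.2, -1.2, -4.4]
opening: 0.0129
```

```bash
python3 mv.py 0.525 0.1211 0.135 7.2
```

```text
delta cm [ 0.495 -4.781 -0.105] deg [0.032 0.124 0.109]
t 4.35 tcp [0.573 0.122 0.134] yaw_y 7.308726894130652 tilt [ 0.001 -0.002] F [-0.231 -1.16  -4.376] T [-0.003 -0.076  0.049] op 0.012916654773481803
```

Call:
{"method": "send_rows", "body": {"moves": [[0.15,-1.5,-0.1,0,0,0],[0.3,-3,-0.1,0,0,0],[0.5,-4.5,-0.1,0,0,0],[0.6,-5.5,-0.1,0,0,0],[0.6,-5.5,-0.1,0,0,0]]}}

```text
time_s: 4.85
tcp_pos: [0.5169, 0.1212, 0.1348]
orientation: [0.001, 0.66, 0.751, -0.001]
ft_force: [0.7, -0.1, -3.3]
opening: 0.0131
```

```bash
python3 mv.py 0.515 0.121 0.25 7.2;  python3 - <<'E'
from plant import read_camera, camera_info
import cv2,numpy as np
p,d=read_camera("scene")
cv2.imwrite("pics/s3.png",cv2.resize(p[130:300,180:380,::-1],None,fx=3.5,fy=3.5))
E
```

```text
delta cm [ -0.025  -0.202 -11.518] deg [-0.027  0.139  0.147]
t 4.85 tcp [0.517 0.121 0.135] yaw_y 7.347455290869389 tilt [-0.    -0.002] F [ 0.65  -0.069 -3.251] T [ 0.021 -0.003 -0.03 ] op 0.013119891756889221
```

View pics/s3.png

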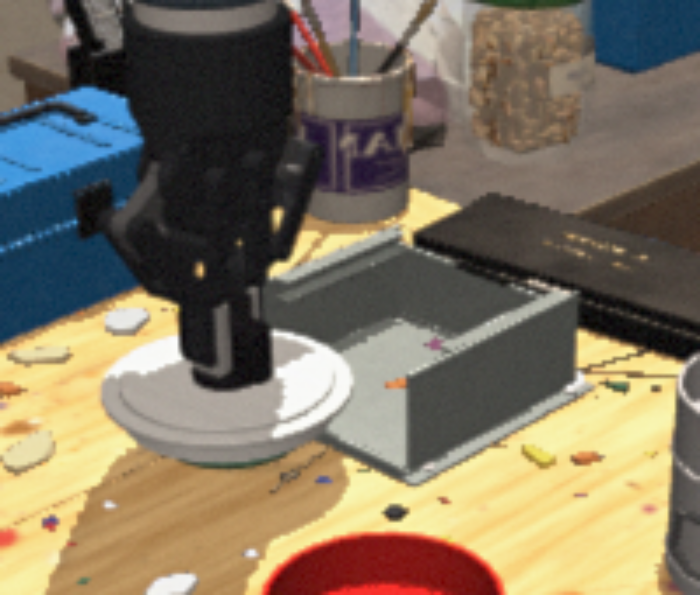

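Call:
{"method": "send_rows", "body": {"moves": [[0,0,-3,0,0,0],[0,0,-6.5,0,0,0],[0,0,-10,0,0,0],[0,0,-12.5,0,0,0],[0,0,-12.5,0,0,0]]}}

```text
time_s: 5.4
tcp_pos: [0.521, 0.1223, 0.2638]
orientation: [0.003, 0.661, 0.751, 0.003]
ft_force: [0.6, 0.0, -3.8]
opening: 0.013
```

```bash
python3 mv.py 0.631 -0.119 0.26 7.2
```

```text
delta cm [-25.331   7.851   0.478] deg [0.527 0.064 0.088]
t 5.4 tcp [0.521 0.122 0.264] yaw_y 7.288584201227986 tilt [0.009 0.   ] F [ 0.621  0.021 -3.837] T [-0.001 -0.065 -0.043] op 0.012996712519837202
```

Call:
{"method": "send_rows", "body": {"moves": [[-2.5,0.8,0,0.3,0,0],[-5.5,1.7,0.1,0.5,0,0],[-8.5,2.6,0.2,0.5,0,0],[-11.5,3.6,0.2,0.5,0,0],[-14.5,4.5,0.3,0.5,0,0]]}}

```text
time_s: 5.9
tcp_pos: [0.5846, -0.0174, 0.2599]
orientation: [0.0, 0.661, 0.751, -0.001]
ft_force: [0.1, 1.1, -3.7]
opening: 0.0126
```

```bash
python3 mv.py 0.631 -0.119 0.26 7.2
```

```text
delta cm [-10.666   3.316   0.   ] deg [-0.032  0.06   0.072]
t 5.9 tcp [ 0.585 -0.017  0.26 ] yaw_y 7.271929773648685 tilt [-0.    -0.001] F [ 0.08   1.092 -3.72 ] T [ 0.018 -0.053 -0.086] op 0.012609052664630709
```

Call:
{"method": "send_rows", "body": {"moves": [[-3.5,1.1,0,0,0,0],[-7,2.2,0,0,0,0],[-9.5,3,0,0,0,0],[-10.7,3.3,0,0,0,0],[-10.7,3.3,0,0,0,0]]}}

```text
time_s: 6.4
tcp_pos: [0.6309, -0.1214, 0.2585]
orientation: [-0.0, 0.662, 0.75, -0.001]
ft_force: [-0.1, 1.3, -3.0]
opening: 0.013
```

Call:
{"method": "send_rows", "body": {"moves": [[0,0,0,0,0,0],[0,0,0,0,0,0],[0,0,0,0,0,0]]}}

```text
time_s: 6.7
tcp_pos: [0.6306, -0.1196, 0.2585]
orientation: [-0.001, 0.661, 0.75, -0.001]
ft_force: [-0.4, 0.0, -3.9]
opening: 0.0133
```

```bash
python3 mv.py 0.631 -0.119 0.26 7.2;  python3 - <<'E'
from plant import read_camera, camera_info
import cv2,numpy as np
for n in ["scene","top","wrist"]:
    ci=camera_info(n); p,d=read_camera(n)
    cv2.imwrite(f"pics/{n}4.png",p[:,:,::-1]); np.savez(f"pics/{n}4.npz",p=p,d=d,**ci)
a=[cv2.imread(f"pics/{n}4.png") for n in ["scene","top","wrist"]]
cv2.imwrite("pics/m4.png",np.hstack([cv2.resize(a[0][170:330,320:480],(380,380)),cv2.resize(a[1][130:280,320:470],(380,380))]))
E
```

```text
delta cm [ 0.059  0.049 -0.149] deg [-0.129  0.037  0.027]
t 6.7 tcp [ 0.631 -0.12   0.259] yaw_y 7.227161539672467 tilt [-0.002 -0.001] F [-0.404  0.016 -3.884] T [ 0.009 -0.035  0.028] op 0.013285360402281517
```

View pics/m4.png

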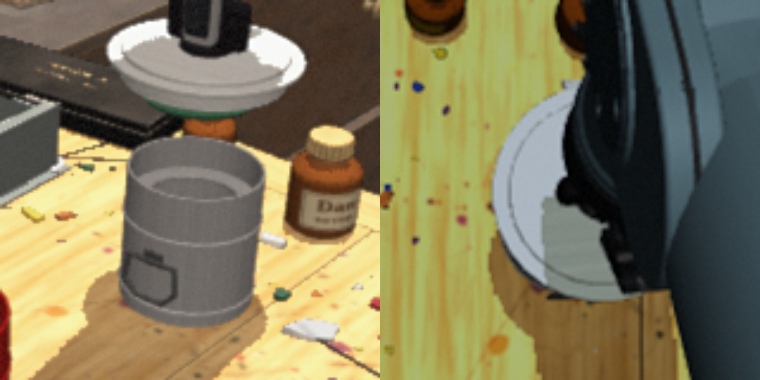

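View pics/wrist4.png

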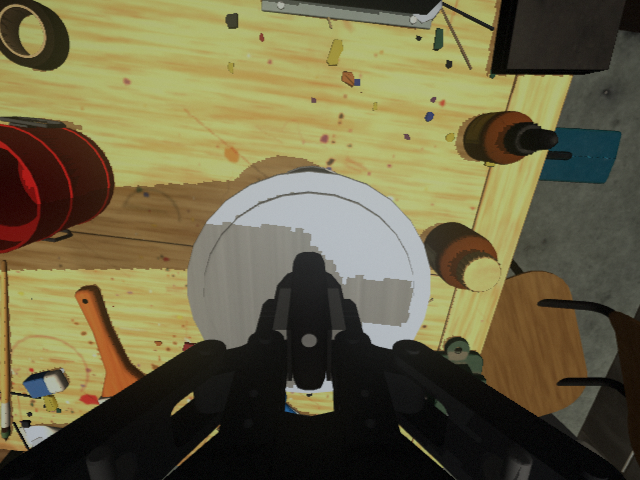

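Run:
```python
from h import *
np.set_printoptions(precision=4,suppress=True)
for n,b in (("scene",(350,460,170,235)),("top",(350,460,130,260)),("wrist",(180,440,160,400))):
    z=np.load(f"pics/{n}4.npz"); X=cloud(z['d'],z); p=z['p'].astype(int)
    m=np.zeros((480,640),bool); m[b[2]:b[3],b[0]:b[1]]=1
    m&=(X[...,2]>.165)&(X[...,2]<.19)&(p.min(-1)>(60 if n=="top" else 100))&(np.hypot(X[...,0]-.631,X[...,1]+.119)<.075)
    P=X[m]; C=P[np.hypot(P[:,0]-.631,P[:,1]+.119)<.048]
    A=np.c_[C[:,:2]-[.631,-.119],np.ones(len(C))]; f=np.linalg.lstsq(A,C[:,2],rcond=None)[0]
    res=C[:,2]-A@f; k=abs(res)<.003; f=np.linalg.lstsq(A[k],C[k,2],rcond=None)[0]
    # outer edge: pixels of mask boundary far from centre, ray at brim top z
    cs,_=cv2.findContours(m.astype(np.uint8),cv2.RETR_EXTERNAL,cv2.CHAIN_APPROX_NONE); c=max(cs,key=cv2.contourArea)[:,0]
    E=ray(c[:,0],c[:,1],f[2]-.003,z); rr=np.hypot(E[:,0]-.631,E[:,1]+.119); E=E[(rr>.056)&(rr<.066)]
    g=least_squares(lambda q:np.hypot(E[:,0]-q[0],E[:,1]-q[1])-.0608,[.631,-.119],loss='soft_l1',f_scale=.001)
    ang=np.degrees(np.arctan2(E[:,1]+.119,E[:,0]-.631))
    print(n,len(P),'crown plane slope deg',np.degrees(f[:2]),'z',f[2],'centre r fixed',g.x,'free',circ(E),len(E),ang.min(),ang.max())
    if n!="wrist":
        b2=(360,435,175,255) if n=="top" else (360,440,215,312)
        m=np.zeros((480,640),bool); m[b2[2]:b2[3],b2[0]:b2[1]]=1
        Q=X[m&(X[...,2]>.088)&(X[...,2]<.1)]; 
        if len(Q)>30: print(' can',circ(Q),len(Q),np.percentile(Q[:,2],[50,95]))
```

```text
scene 1898 crown plane slope deg [-0.2191  0.0679] z 0.17950572781477972 centre r fixed [ 0.6276 -0.1208] free (array([ 0.6278, -0.1207,  0.0605]), np.float64(0.000739821752552798)) 81 -102.2346220447963 176.9556284778696
 can (array([ 0.631 , -0.1193,  0.0435]), np.float64(0.0012033992090290909)) 654 [0.0929 0.0965]
top 2268 crown plane slope deg [-0.4796  0.2857] z 0.17950305422896956 centre r fixed [ 0.6307 -0.1209] free (array([ 0.6302, -0.1195,  0.0596]), np.float64(0.000608187710369094)) 138 -179.6285957785452 179.04419173935403
wrist 28360 crown plane slope deg [-0.2948  0.0579] z 0.17838630913550096 centre r fixed [ 0.6305 -0.12  ] free (array([ 0.6303, -0.1191,  0.06  ]), np.float64(0.0005177659105474683)) 462 -179.714390018475 179.77598122433565
```

Call:
{"method": "send_rows", "body": {"moves": [[0,0.05,1.5,0,0,0],[0,0.05,3,0,0,0],[0,0.05,4,0,0,0],[0,0.05,4.5,0,0,0],[0,0.05,4.5,0,0,0]]}}

```text
time_s: 7.35
tcp_pos: [0.6306, -0.1205, 0.2123]
orientation: [-0.001, 0.662, 0.75, -0.002]
ft_force: [-0.6, -0.5, -4.2]
opening: 0.013
```

```bash
python3 mv.py 0.631 -0.1195 0.2 7.2
```

```text
delta cm [0.096 0.059 1.229] deg [-0.229  0.03  -0.036]
t 7.35 tcp [ 0.631 -0.121  0.212] yaw_y 7.164345456360313 tilt [-0.004 -0.001] F [-0.554 -0.527 -4.187] T [-0.008  0.023 -0.032] op 0.01298645958299267
```

Call:
{"method": "send_rows", "body": {"moves": [[0.1,0.05,0.4,-0.2,0,0],[0.1,0.05,0.8,-0.2,0,0],[0.1,0.05,1.2,-0.2,0,0],[0.1,0.05,1.4,-0.2,0,0],[0.1,0.05,1.4,-0.2,0,0]]}}

```text
time_s: 7.85
tcp_pos: [0.6308, -0.1195, 0.198]
orientation: [-0.0, 0.662, 0.75, -0.0]
ft_force: [-0.2, -0.6, -3.6]
opening: 0.0128
```

```bash
python3 mv.py 0.631 -0.1195 0.182 7.2
python3 - <<'E'
from plant import read_camera, camera_info
import cv2,numpy as np
p,d=read_camera("scene")
cv2.imwrite("pics/s5.png",cv2.resize(p[170:330,330:480,::-1],None,fx=3.7,fy=3.7))
E
```

```text
delta cm [0.001 0.018 1.604] deg [-0.041  0.027 -0.04 ]
t 7.85 tcp [ 0.631 -0.12   0.198] yaw_y 7.160114429535552 tilt [-0.001 -0.001] F [-0.16  -0.577 -3.573] T [-0.026 -0.071 -0.035] op 0.012779605762335026
```

View pics/s5.png

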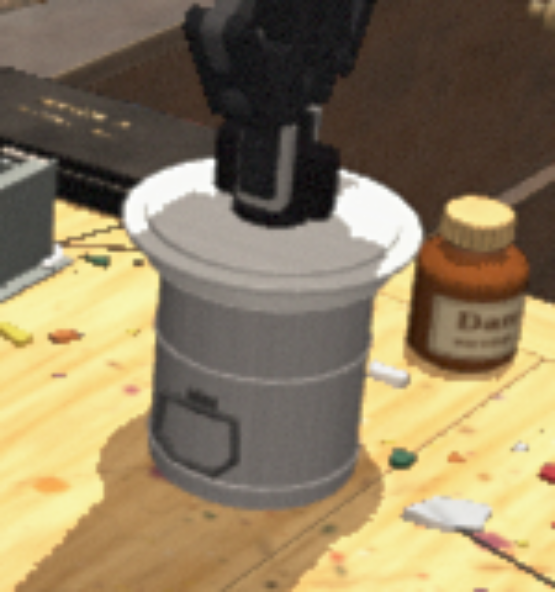

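Call:
{"method": "send_rows", "body": {"moves": [[0,0,0.4,0,0,0],[0,0,0.8,0,0,0],[0,0,1.2,0,0,0],[0,0,1.4,0,0,0],[0,0,1.5,0,0,0]]}}

```text
time_s: 8.4
tcp_pos: [0.631, -0.1195, 0.1831]
orientation: [0.0, 0.662, 0.75, -0.0]
ft_force: [-0.9, 0.2, -2.1]
opening: 0.0128
```

```bash
python3 mv.py 0.631 -0.1195 0.182 7.2
```

```text
delta cm [-0.     0.003  0.11 ] deg [-0.029  0.029 -0.035]
t 8.4 tcp [ 0.631 -0.12   0.183] yaw_y 7.1646111290281675 tilt [-0.    -0.001] F [-0.867  0.185 -2.072] T [ 0.015 -0.002  0.038] op 0.012768321197474094
```

Call:
{"method": "send_rows", "body": {"moves": [[0,0,0.1,0,0,0],[0,0,0.15,0,0,0],[0,0,0.15,0,0,0],[0,0,0.15,0,0,0]]}}

```text
time_s: 8.8
tcp_pos: [0.6311, -0.1194, 0.1822]
orientation: [0.0, 0.662, 0.75, -0.0]
ft_force: [-2.6, 0.5, 3.0]
opening: 0.0131
```

```bash
python3 mv.py 0.631 -0.1195 0.182 7.2
```

```text
delta cm [-0.005 -0.015  0.015] deg [ 0.     0.037 -0.035]
t 8.8 tcp [ 0.631 -0.119  0.182] yaw_y 7.164754829796812 tilt [ 0.    -0.001] F [-2.563  0.507  2.957] T [0.055 0.304 0.028] op 0.013148427288884965
```

Call:
{"method": "send_rows", "body": {"moves": [[0,0,0,0,0,0],[0,0,0,0,0,0],[0,0,0,0,0,0]]}}

```text
time_s: 9.1
tcp_pos: [0.6312, -0.1195, 0.1822]
orientation: [0.0, 0.662, 0.75, -0.0]
ft_force: [-1.1, -0.0, 0.9]
opening: 0.013
```

```bash
python3 mv.py 0.631 -0.1195 0.182 7.2
python3 - <<'E'
from plant import read_camera, camera_info
import cv2,numpy as np
from h import *
p,d=read_camera("scene"); ci=camera_info("scene"); X=cloud(d,ci)
cv2.imwrite("pics/s6.png",cv2.resize(p[170:330,330:480,::-1],None,fx=3.7,fy=3.7))
m=(abs(X[...,2]-.1)<.01)&(np.hypot(X[...,0]-.631,X[...,1]+.119)<.048)&(p.min(-1)>100)
C=X[m]; A=np.c_[C[:,:2]-[.631,-.119],np.ones(len(C))]; f=np.linalg.lstsq(A,C[:,2],rcond=None)[0]; print(len(C),np.degrees(f[:2]),f[2])
E
```

```text
delta cm [ 0.001 -0.024  0.019] deg [ 0.013  0.041 -0.038]
t 9.1 tcp [ 0.631 -0.119  0.182] yaw_y 7.162112760660277 tilt [ 0.    -0.001] F [-1.056 -0.045  0.947] T [-0.009  0.138  0.013] op 0.0130330490853409
936 [0.08793184 0.1124433 ] 0.1032199053026627
```

View pics/s6.png

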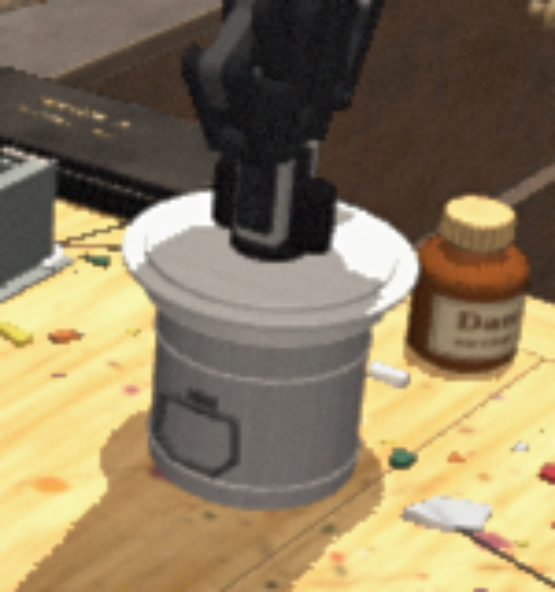

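Call:
{"method": "send_rows", "body": {"moves": [[0,0,-0.08,0,0,0],[0,0,-0.08,0,0,0]]}}

```text
time_s: 9.35
tcp_pos: [0.6312, -0.1195, 0.1828]
orientation: [0.0, 0.662, 0.75, -0.0]
ft_force: [-0.4, 1.1, -2.0]
opening: 0.0133
```

```bash
python3 mv.py 0.6312 -0.1195 0.183 -52.8
```

```text
delta cm [-0.003  0.004 -0.024] deg [ 0.02   0.03  59.962]
t 9.35 tcp [ 0.631 -0.119  0.183] yaw_y 7.162311975489134 tilt [ 0.    -0.001] F [-0.41   1.074 -1.966] T [-0.011  0.004 -0.033] op 0.013324513911839008
```

Call:
{"method": "send_rows", "body": {"moves": [[0,0,0,0,0,4],[0,0,0,0,0,9],[0,0,0,0,0,14],[0,0,0,0,0,19],[0,0,0,0,0,24]]}}

```text
time_s: 9.85
tcp_pos: [0.6311, -0.1194, 0.1824]
orientation: [0.0, 0.804, 0.595, -0.0]
ft_force: [-0.1, 0.5, -2.4]
opening: 0.0128
```

```bash
python3 mv.py 0.6312 -0.1195 0.1828 -52.8
```

```text
delta cm [-0.001  0.016 -0.036] deg [ 0.005  0.029 35.759]
t 9.85 tcp [ 0.631 -0.119  0.182] yaw_y -17.04067578215808 tilt [-0. -0.] F [-0.094  0.452 -2.366] T [ 0.053  0.007 -0.02 ] op 0.01280972585045117
```

Call:
{"method": "send_rows", "body": {"moves": [[0,0,-0.03,0,0,6],[0,0,-0.03,0,0,13],[0,0,-0.03,0,0,20],[0,0,-0.03,0,0,27],[0,0,-0.03,0,0,33]]}}

```text
time_s: 10.35
tcp_pos: [0.631, -0.1193, 0.1825]
orientation: [0.0, 0.941, 0.34, -0.0]
ft_force: [0.6, 0.1, -2.8]
opening: 0.0129
```

Call:
{"method": "send_rows", "body": {"moves": [[0,0,0,0,0,2.5],[0,0,0,0,0,2.5],[0,0,0,0,0,2.5]]}}

```text
time_s: 10.65
tcp_pos: [0.6309, -0.1192, 0.1823]
orientation: [0.0, 0.948, 0.32, -0.0]
ft_force: [-0.4, 0.0, -2.8]
opening: 0.013
```

```bash
python3 mv.py 0.6312 -0.1195 0.1828 -52.8
python3 - <<'E'
from plant import read_camera, camera_info
import cv2,numpy as np
p,d=read_camera("scene")
cv2.imwrite("pics/s7.png",cv2.resize(p[170:330,330:480,::-1],None,fx=3.7,fy=3.7))
E
```

```text
delta cm [ 0.007  0.042 -0.052] deg [-0.013  0.042  0.089]
t 10.65 tcp [ 0.631 -0.119  0.182] yaw_y -52.71135755488585 tilt [-0.001 -0.   ] F [-0.44   0.015 -2.812] T [-0.049  0.036  0.017] op 0.012958147526654298
```

View pics/s7.png

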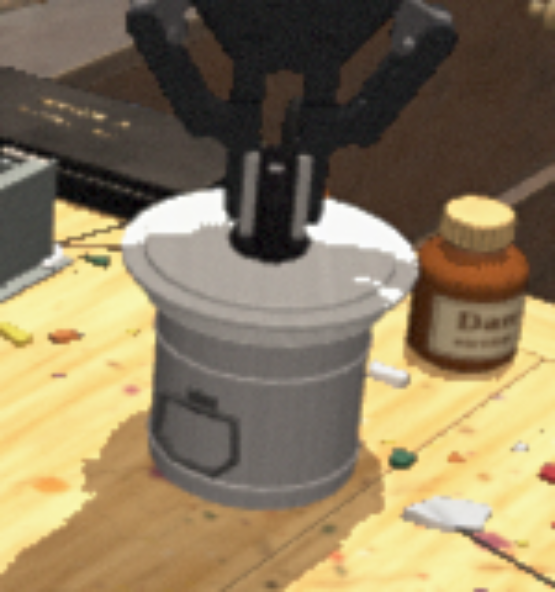

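Call:
{"method": "send_rows", "body": {"moves": [[0,0,-0.2,0,0,0],[0,0,-0.4,0,0,0],[0,0,-0.6,0,0,0],[0,0,-0.6,0,0,0]]}}

```text
time_s: 11.1
tcp_pos: [0.631, -0.1193, 0.1887]
orientation: [0.0, 0.948, 0.32, -0.0]
ft_force: [-0.0, 0.1, -1.9]
opening: 0.0131
```

Call:
{"method": "send_rows", "body": {"moves": [[0,0,0,0,0,0]]}}

```text
time_s: 11.2
tcp_pos: [0.631, -0.1194, 0.1887]
orientation: [0.0, 0.948, 0.32, -0.0]
ft_force: [0.5, 0.1, -3.0]
opening: 0.0132
```

Call:
{"method": "send_rows", "body": {"moves": [[0,0,0,0,0,0]]}}

```text
time_s: 11.3
tcp_pos: [0.6309, -0.1194, 0.1887]
orientation: [0.0, 0.948, 0.32, -0.0]
ft_force: [-0.6, 0.0, -3.0]
opening: 0.013
```

Call:
{"method": "send_rows", "body": {"moves": [[0,0,0,0,0,0]]}}

```text
time_s: 11.4
tcp_pos: [0.6309, -0.1194, 0.1887]
orientation: [0.0, 0.948, 0.32, -0.0]
ft_force: [0.2, -0.5, -2.1]
opening: 0.013
```

Call:
{"method": "send_rows", "body": {"moves": [[0,0,-0.2,0,0,0],[0,0,-0.3,0,0,0]]}}

```text
time_s: 11.6
tcp_pos: [0.631, -0.1193, 0.1919]
orientation: [0.0, 0.948, 0.32, -0.0]
ft_force: [-0.2, 0.3, -2.3]
opening: 0.0129
```

Run:
```python
from plant import read_camera, telemetry
import numpy as np
f=[]
for i in range(10):
    read_camera("top"); f.append(telemetry.observe()['ft_force'][2])
print(np.round(f,1),np.mean(f),telemetry.observe()['tcp_pos'])
```

```text
[-1.3 -1.9 -2.5 -2.1 -1.4 -2.1 -2.4 -2.9 -3.3 -1.5] -2.144681277865619 [ 0.63095014 -0.11936868  0.19169507]
```

Call:
{"method": "send_rows", "body": {"moves": [[0,0,-0.6,0,0,0],[0,0,-1.4,0,0,0],[0,0,-2.4,0,0,0],[0,0,-3.6,0,0,0],[0,0,-4.6,0,0,0]]}}

```text
time_s: 12.6
tcp_pos: [0.6314, -0.1193, 0.2394]
orientation: [0.0, 0.948, 0.32, 0.0]
ft_force: [-0.3, 0.3, -2.5]
opening: 0.0131
```

Call:
{"method": "send_rows", "body": {"moves": [[0,0,-1.2,0,0,0],[0,0,-2.4,0,0,0],[0,0,-3.2,0,0,0],[0,0,-3.4,0,0,0],[0,0,-3.4,0,0,0]]}}

```text
time_s: 13.1
tcp_pos: [0.6313, -0.1193, 0.2736]
orientation: [0.0, 0.948, 0.32, 0.001]
ft_force: [-0.8, -0.2, -1.5]
opening: 0.0132
```

Call:
{"method": "send_rows", "body": {"moves": [[0,0,0,0,0,0],[0,0,0,0,0,0],[0,0,0,0,0,0],[0,0,0,0,0,0]]}}

```text
time_s: 13.5
tcp_pos: [0.6312, -0.1194, 0.2733]
orientation: [0.0, 0.948, 0.32, 0.0]
ft_force: [-0.4, 1.1, -1.9]
opening: 0.013
```

```bash
python3 mv.py 0.631 -0.1195 0.27 -52.8
python3 - <<'E'
from h import *
from plant import read_camera, camera_info
np.set_printoptions(precision=4,suppress=True)
p,d=read_camera("scene"); ci=camera_info("scene"); X=cloud(d,ci); p0=p.astype(int)
cv2.imwrite("pics/s8.png",cv2.resize(p[160:330,330:490,::-1],None,fx=3.5,fy=3.5))
m=(X[...,2]>.175)&(X[...,2]<.205)&(np.hypot(X[...,0]-.631,X[...,1]+.119)<.048)&(p.min(-1)>100)
C=X[m]; A=np.c_[C[:,:2]-[.631,-.119],np.ones(len(C))]; f=np.linalg.lstsq(A,C[:,2],rcond=None)[0]; print("crown",len(C),np.degrees(f[:2]),f[2])
m=(p0[...,1]>p0[...,0]+25)&(p0[...,1]>p0[...,2]+10)&(np.hypot(X[...,0]-.631,X[...,1]+.119)<.05)
G=X[m]; print("green",len(G))
if len(G):
    print(np.percentile(G,[5,50,95],axis=0)); G=G[(G[:,2]<.084)]
    A=np.c_[G[:,:2]-[.631,-.119],np.ones(len(G))]; f=np.linalg.lstsq(A,G[:,2],rcond=None)[0]; print(np.degrees(f[:2]),f[2])
m=(X[...,2]>.088)&(X[...,2]<.1)&(np.hypot(X[...,0]-.631,X[...,1]+.119)<.055); print("can",circ(X[m]))
E
```

```text
delta cm [-0.024 -0.007  0.331] deg [ 0.052 -0.027  0.08 ]
t 13.5 tcp [ 0.631 -0.119  0.273] yaw_y -52.719705942239436 tilt [ 0.001 -0.   ] F [-0.393  1.108 -1.853] T [-0.034  0.007 -0.027] op 0.012996119148456026
crown 960 [0.2426 0.2533] 0.19433909579348663
green 353
[[ 0.6084 -0.1421  0.0773]
 [ 0.6394 -0.1131  0.088 ]
 [ 0.6597 -0.0959  0.0926]]
[0.4016 1.3105] 0.07884321126671098
can (array([ 0.6311, -0.1193,  0.0428]), np.float64(0.009617598104453184))
```

View pics/s8.png

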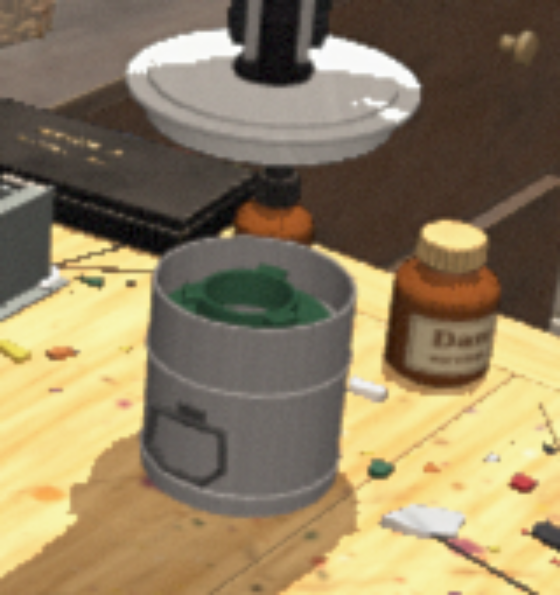

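The picture shows the green inner lid seated in the can and level, with its disc top at about 0.077 m. The outer lid is held alone above it, and the can has not moved. Handing in.

```bash
python3 -c "
from plant import r
print(r.sign_off())"
```

```text
the job is handed in; nothing more can be done
None
```

I drew the hooked pair out of the dock and lowered it onto the steel can. I then turned the outer lid 60° clockwise and lifted it off alone. The job was handed in at about 13.6 s of the 51 s allowed; no verdict was reported.

**Last checks:**
- **Inner lid:** it sits on the ledge, with its disc top at about 77–79 mm above the table where 77 mm is expected. The plane fit showed 0.4° and 1.3° of tilt; it came from few points, so the tilt figure is rough.
- **Outer lid:** it is held level within about 0.3°, still in the grip, about 92 mm above the rim. The vertical force of about 2.1 N matches the outer lid alone; the pair weighed about 3.7 N.
- **Can:** its centre is within 1 mm of its start, and the wire ear shows it did not turn.
- **Bystanders:** the bottles look untouched in the pictures, but I did not re-measure them or the tape roll.

**One disagreement:** before lowering, the scene camera put the outer lid's centre about 3 mm nearer the robot (lower x) than the top and wrist cameras did. I put that down to the brim's side face showing in the outline and went with the other two. The lids then seated without trouble.

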